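# Put the pulley kit back in its holders

### The job

The winch practical is over: put each piece of the kit back in its own wooden holder. Each hooked mass stands hook up in the round well of its own size, the ceramic spool stands over the steel rod of the spindle, right down on its foot, and the brass pulley block lies flat and lengthways in the rectangular tray. Set each piece down rather than dropping it, in whatever order suits you, and leave the chrome trolley wheel and the stop-clock lying where they are.

Things in the scene. Friction and masses are not known exactly. Their poses are not given: they have to be found in the camera images.
- mass_large: large black cast-iron hooked mass, about 500 g: an upright cylinder 50 mm in diameter and 36 mm high with a thin iron hook (wire 4 mm, 21 mm wide at most) rising from the middle of its top to 66 mm. Loose, stands on the bench. Origin: centre of its flat underside; z points up through the hook. Take it across the cylinder, hook between the fingers.
- mass_small: small black cast-iron hooked mass, about 200 g: an upright cylinder 30 mm in diameter and 38 mm high with the same thin hook on top, to 68 mm. Loose, stands on the bench. Origin: centre of its flat underside; z points up through the hook.
- spool: white ceramic spool, about 90 g, standing on end: 48 mm high, round flanges 48 mm in diameter and 8 mm thick at bottom and top (the top flange lies 40 to 48 mm above the underside), waist between them 32 mm in diameter, open bore 22 mm in diameter right through. Loose. Origin: centre of its underside; z along the bore, up. Easily gripped across the top flange.
- pulley: brass pulley block, 220 g, lying flat: two cheek plates 56 x 34 mm, round-ended, 6 mm thick, at 0-6 and 20-26 mm above the underside, a grooved sheave between; brass eye at the +x end, small steel hook at the -x end, 80 mm overall. Loose. Origin: centre of underside; x along its length, z up. Grip across its width (its y) by the upper cheek.
- block_large: square pale wooden block 90 x 90 mm, 20 mm high, with one round blind felt-floored well 66 mm in diameter and 10 mm deep in the middle of its top (well floor 10 mm above the bench): holder of the large mass. Does not move. Origin: centre of its underside, z up.
- block_small: square pale wooden block 70 x 70 mm, 20 mm high, with one round blind felt-floored well 46 mm in diameter and 10 mm deep in the middle of its top (well floor 10 mm above the bench): holder of the small mass. Does not move. Origin: centre of its underside, z up.
- spindle: round pale wooden foot 76 mm in diameter and 14 mm high, grey felt on top, with an upright bare steel rod 6 mm in diameter in its centre, round-ended, its tip 72 mm above the bench: holder of the spool, which stands on the foot with the rod up its bore (the rod then shows 10 mm above the spool). Does not move. Origin: centre of its underside, z up along the rod.
- cradle: shallow rectangular pale wooden tray 112 x 66 mm outside and 16 mm high, 8 mm walls, inside 96 x 50 mm and 8 mm deep, grey felt floor (8 mm above the bench): holder of the pulley block, which lies flat in it, lengthways, hook at either end. Does not move. Origin: centre of its underside; x along its length, z up.
- wheel: chrome trolley wheel lying flat, 60 mm in diameter and 19 mm high, loose, 250 g. A bystander, to be left alone. Origin: centre of its underside.
- stopclock: pocket stop-clock lying flat, white dial up, 56 mm in diameter and 14 mm high with a crown sticking out 12 mm at +x, loose, 90 g. A bystander, to be left alone. Origin: centre of its underside.
There are look-alikes about, which are no part of the job. What is shaped like the block_large but black is not meant.

How it is judged:
At the end, for the whole second after the job is handed in: Each mass upright on the floor of its own well (11 mm of centre), spool on the spindle's foot (11 mm), pulley block flat on the tray's floor (15 mm, 20 degrees, either way round); all released, at rest, tilted under 7 degrees; wheel and stop-clock within 20 mm of their start (horizontal distance between mass_large and block_large below 0.011 m and z of mass_large in the frame of block_large below 0.0135 m and angle between each of mass_large, mass_small, spool, pulley's own z axis and vertical below 0.12 rad and linear speed of each of mass_large, mass_small, spool, pulley below 0.02 m/s and angular speed of each of mass_large, mass_small, spool, pulley below 0.3 rad/s and horizontal distance between mass_small and block_small below 0.011 m and z of mass_small in the frame of block_small below 0.0135 m and horizontal distance between spool and spindle below 0.011 m and z of spool in the frame of spindle below 0.0175 m and horizontal distance between pulley and cradle below 0.015 m and z of pulley in the frame of cradle below 0.0115 m and angle between the x axis of pulley and the x axis of cradle, either way round below 0.35 rad and distance of each of wheel, stopclock from where it was at the start of the episode below 0.02 m); the robot touches nothing.
It fails at once if a piece of the kit is dropped: out of the fingers it falls faster than 0.8 m/s (a drop of about 33 mm) ((linear speed of mass_large above 0.8 m/s and not (contact force between mass_large and the fingers above 0.05 N)) or (linear speed of mass_small above 0.8 m/s and not (contact force between mass_small and the fingers above 0.05 N)) or (linear speed of spool above 0.8 m/s and not (contact force between spool and the fingers above 0.05 N)) or (linear speed of pulley above 0.8 m/s and not (contact force between pulley and the fingers above 0.05 N))).
It fails at once if the trolley wheel or the stop-clock is pushed more than 20 mm from where it lay (distance of any of wheel, stopclock from where it was at the start of the episode above 0.02 m).
It also fails if it takes over 96 s, if anything falls off the work surface, if the arm or the gripper's body presses on something with over 40 N, if the wrist force passes 120 N, or if a joint passes its speed limit or range.

### The arm

A 6-joint arm with a two-finger parallel gripper is mounted at the origin on the work surface. World frame = base frame: x ahead of the robot, y to its left, z up, the work surface at z = 0. Lengths are in m, angles in rad, forces in N, time in s.
With the tool pointing down it reaches from about 0.3 to 0.85 m from the base axis. Payload 4.2 kg.
Tool frame: the origin (TCP) lies between the finger pads; the fingertips stand 11 mm ahead of it and the grasp point (between the pads) lies 8 mm behind it; z points along the fingers, x is the direction in which the jaws open and shut, and the axes are right-handed (so a half turn about z gives the same grasp; the last joint's range is limited). The gripper opens to 91 mm and grips with 3 to 60 N. Pads are 32 mm wide; open, the fingers measure 118 mm over their backs; the gripper's body (76 mm by 178 mm) begins 60 mm behind the grasp point.
Start: joints at [-1.236, 0.32, 1.565, -0, 1.257, -0.02], TCP at [0.2, -0.539, 0.225] pointing down, gripper open.
Joint ranges: [-3.11, 3.11], [-0.84, 2.01], [0.21, 2.61], [-1.34, 4.49], [0.05, 2.63], [-2.56, 2.56]. Speed limits (rad/s): [2.57, 2.57, 3.14, 3.14, 3.14, 3.14].

### API

Orientations are given as [roll, pitch, yaw] about the fixed x, y, z axes, in that order (R = Rz(yaw) Ry(pitch) Rx(roll)).
In Python, from station import r, planner, optics, job, spotter gives the robot as it stands. The module is installed in compiled form; this text tells all that it offers. Calls block until the motion is done:
- r.movep(position, orientation): joint-space move of the TCP to a pose.
- r.move_straight(position, feed=0.15, ori=None, contact_N=None): straight line of the TCP; ori=None keeps the orientation; feed is the mean speed in m/s. With contact_N (N) it stops when the force on the tool has changed by that much, and returns True; else False.
- r.set_joints(angles): joint-space move.
- r.open_gripper() and r.clamp(squeeze=None): open the fingers fully, or close them until they stop; squeeze is the grip in N (None keeps the last).
- r.sleep(seconds).
- planner.inverse_kinematics(position, orientation): joint angles nearest the present ones, or None.
- r.observe(): the state.
- optics.read_camera(name): name is "side" or "top" or "wrist"; returns a dict with "frame" (384x512x3 uint8, blue, green, red), "fx", "fy", "cx", "cy" (pixels), "rvec" (rotation vector, rad) and "tvec" (3), from world to camera coordinates, as OpenCV has them. Camera axes: x right, y down, z forward; pixel columns grow to the right and rows downward; lengths in m; the calibration is good to about 2 mm. A picture is of the moment at which its call begins. There is no depth.
A pose or a line that the arm cannot do raises r.Unreachable and nothing moves.
- job.close_job(): hands the job in, once; it reports no verdict.
Trained networks look in a picture, given as the dict that the camera call returned (one of the last four; its "shot" number tells which), for a name from the list of things; names that differ only in an ending like _2 or _b are one class to them, and where a whole thing is asked for, a point or a joint stands for the part that bears it (a point fixed in the world has none). Each returns a list of dicts, best first, with "score" (0 to 1); they miss things now and then, are a little off and sometimes report something else, mostly with a low value. They report only what shows in the picture. A call takes as long as a camera call. They do not tell look-alikes from the thing itself.
- spotter.recognise(name, picture): "extent" ([left, top, right, bottom] in pixels, round what is visible of it).
The state is a dict: "time_s": time; "qpos": joint angles; "joint_vel": joint speeds; "effort": joint torques, N m; "eef_pos": TCP position; "tool_rot": TCP orientation; "wrist_force": force on the tool from outside, world axes, zero at the start; "ft_torque": the same for the moment, N m; "finger_gap": opening from 0.0 (shut) to 1.0 (fully open).
Only numpy, scipy, OpenCV 4.12 (cv2) and the standard library are available. Lean on these libraries where they do the work, as an engineer would, in place of code of your own. Each camera call takes 0.05 s, during which the arm holds its last target.

## Working session

There is one attempt and no reset: what is moved stays moved. The work goes in short steps, each a Python script; the robot and the scene stay as the last script left them, time stands still between calls to the robot, and variables do not carry over. Pictures are saved under pics/ and viewed, and the job is handed in when it is done.

```bash
mkdir -p pics; ls; python3 - <<'E'
from station import r, planner, optics, job, spotter
import cv2
for n in ["top","side","wrist"]:
    p=optics.read_camera(n); cv2.imwrite(f"pics/{n}0.png",p["frame"])
    print(n,p["fx"],p["cx"],p["cy"],p["rvec"],p["tvec"])
s=r.observe();print(s["time_s"],s["eef_pos"],s["tool_rot"],s["finger_gap"])
E
```

```text
pics
top 469.6844367602068 256.72584732605316 199.69318541853528 [ 2.19214047 -2.19290858  0.0500622 ] [0.01867228 0.45298841 1.30552621]
side 424.70240657482356 251.47343183327717 196.09330540434084 [ 0.6607121  -2.6327062   1.18423443] [0.39232153 0.18124895 0.98704435]
wrist 298.1975986986633 252.59505353747826 189.9627008884336 [-2.39303624  1.66754809  0.22528777] [-0.57353045 -0.02877434  0.39105056]
0.15 [ 0.19964375 -0.53883742  0.224309  ] [-3.14158255e+00  1.36526028e-03 -1.21597870e+00] 1.000801503962061
```

View pics/top0.png

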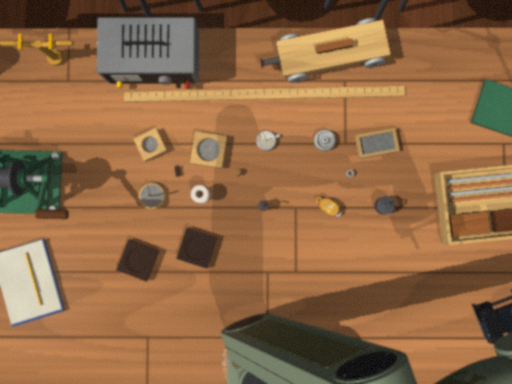

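View pics/side0.png

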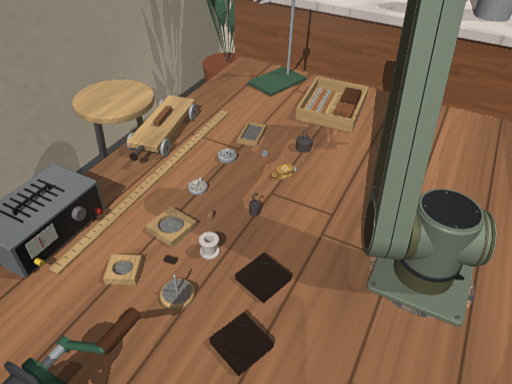

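View pics/wrist0.png

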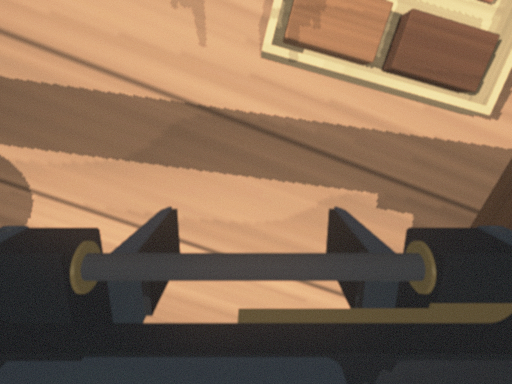

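Top view: small block (150,144), large block (209,149), spindle (152,195), spool (200,194), stop-clock (267,140), wheel (325,140), tray (378,142), small mass (264,206), pulley (329,206), large mass (386,206). The black look-alike blocks are at (138,259) and (199,247).

```bash
cat > h.py <<'E'
from station import r, planner, optics, job, spotter
import cv2, numpy as np
def ray(p,u,v,z):
    R,_=cv2.Rodrigues(np.array(p["rvec"],float)); t=np.array(p["tvec"],float).ravel()
    c=-R.T@t; d=R.T@np.array([(u-p["cx"])/p["fx"],(v-p["cy"])/p["fy"],1.])
    return (c+d*(z-c[2])/d[2])[:2]
def proj(p,X):
    K=np.array([[p["fx"],0,p["cx"]],[0,p["fy"],p["cy"]],[0,0,1.]])
    return cv2.projectPoints(np.array(X,float).reshape(-1,3),np.array(p["rvec"],float),np.array(p["tvec"],float),K,None)[0].reshape(-1,2)
def see(n,name):
    p=optics.read_camera(n); cv2.imwrite(f"pics/{name}.png",cv2.resize(p["frame"],None,fx=1.5,fy=1.5,interpolation=cv2.INTER_CUBIC)); return p
E
python3 - <<'E'
from h import *
p=optics.read_camera("top")
zz=dict(mass_large=.02,mass_small=.02,spool=.04,pulley=.015,block_large=.02,block_small=.02,spindle=.014,cradle=.016,wheel=.015,stopclock=.01)
for n,z in zz.items():
    for k,d in enumerate(spotter.recognise(n,p)[:3]):
        e=d["extent"]; print(n,round(d["score"],2),np.round(e,1),ray(p,(e[0]+e[2])/2,(e[1]+e[3])/2,z).round(4))
c=p["frame"][120:280,110:420]; cv2.imwrite("pics/topc.png",cv2.resize(c,None,fx=2.58,fy=2.58,interpolation=cv2.INTER_CUBIC))
E
```

```text
mass_large 0.64 [373.1 196.8 396.8 215. ] [ 0.4351 -0.3381]
spool 0.51 [189.5 186.4 208.  203.3] [0.4649 0.1776]
pulley 0.75 [135.9 126.  168.8 158.7] [0.6148 0.3127]
pulley 0.66 [320.3 200.3 338.4 216.3] [ 0.4287 -0.1843]
block_large 0.85 [191.2 130.8 228.1 167.9] [0.594  0.1504]
block_large 0.8 [118.1 239.7 159.5 279.8] [0.286  0.3455]
block_large 0.75 [177.  228.  216.8 268.5] [0.3178 0.1845]
block_small 0.78 [137.  127.1 162.9 158.6] [0.6125 0.3183]
spindle 0.97 [141.  179.8 162.9 206.4] [0.4715 0.3124]
cradle 0.95 [354.7 127.6 398.6 160.2] [ 0.6095 -0.3183]
wheel 0.92 [315.2 130.7 334.8 150. ] [ 0.6199 -0.1736]
stopclock 0.54 [256.4 127.8 277.  150.5] [ 0.6244 -0.0097]
```

View pics/topc.png

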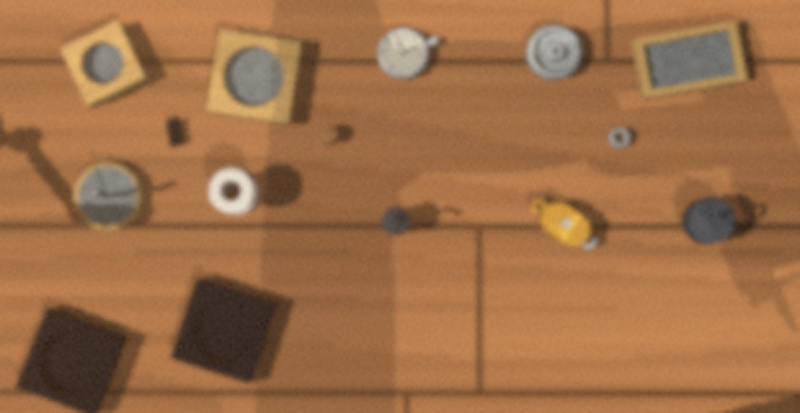

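```bash
python3 - <<'E'
from h import *
from scipy.spatial.transform import Rotation as Ro
p=optics.read_camera("wrist"); s=r.observe()
R,_=cv2.Rodrigues(np.array(p["rvec"])); c=-R.T@np.array(p["tvec"]).ravel()
T=Ro.from_euler("xyz",s["tool_rot"]).as_matrix()
print("cam world",c,"cam in tool",T.T@(c-s["eef_pos"]),"axes in tool\n",T.T@R.T)
for y in (-1.2,0,1.57):
  for pos in ([.52,.23,.28],[.52,-.23,.28]):
    print(y,pos,planner.inverse_kinematics(pos,[np.pi,0,y]))
print(ray(p,256,100,0),ray(p,256,200,0))
E
```

```text
cam world [ 0.26895631 -0.51321042  0.38439681] cam in tool [-0.00030975 -0.07392286 -0.15941524] axes in tool
 [[ 9.99998736e-01 -1.23555520e-03 -1.00116142e-03]
 [ 1.45487171e-03  9.64996452e-01  2.62258902e-01]
 [ 6.42081870e-04 -2.62260027e-01  9.64997029e-01]]
-1.2 [0.52, 0.23, 0.28] [ 3.96211937e-01  2.80692846e-01  1.48202247e+00 -4.44089210e-16
  1.37887734e+00  1.59621194e+00]
-1.2 [0.52, -0.23, 0.28] [-4.36665297e-01  2.80692846e-01  1.48202247e+00 -4.44089210e-16
  1.37887734e+00  7.63334703e-01]
0 [0.52, 0.23, 0.28] [ 3.96211937e-01  2.80692846e-01  1.48202247e+00 -4.44089210e-16
  1.37887734e+00  3.96211937e-01]
0 [0.52, -0.23, 0.28] [-4.36665297e-01  2.80692846e-01  1.48202247e+00 -4.44089210e-16
  1.37887734e+00 -4.36665297e-01]
1.57 [0.52, 0.23, 0.28] [ 3.96211937e-01  2.80692846e-01  1.48202247e+00 -4.44089210e-16
  1.37887734e+00 -1.17378806e+00]
1.57 [0.52, -0.23, 0.28] [-0.4366653   0.28069285  1.48202247  0.          1.37887734 -2.0066653 ]
[ 0.28031    -0.51327536] [ 0.15930016 -0.55831194]
```

```bash
python3 - <<'E'
from h import *
Q=-np.pi/2
import pickle
for i,(y) in enumerate((-.25,.23)):
    r.movep([.46,y,.27],[np.pi,0,Q]); r.sleep(.3)
    p=see("wrist",f"s{i}"); pickle.dump(p,open(f"s{i}.pkl","wb"))
    names=[("mass_large",.036),("pulley",.026),("cradle",.016),("mass_small",.038),("wheel",.019)] if i==0 else [("spool",.048),("spindle",.014),("block_large",.02),("block_small",.02),("stopclock",.014)]
    for n,z in names:
        for d in spotter.recognise(n,p)[:2]:
            e=d["extent"]; print(n,round(d["score"],2),np.round(e,0),ray(p,(e[0]+e[2])/2,(e[1]+e[3])/2,z).round(4))
print(r.observe()["time_s"])
E
```

```text
mass_large 0.81 [294. 161. 332. 199.] [ 0.4401 -0.3317]
pulley 0.6 [176. 161. 228. 198.] [ 0.4394 -0.1796]
cradle 0.79 [258.  10. 354.  81.] [ 0.6106 -0.3185]
mass_small 0.94 [ 46. 169.  90. 191.] [ 0.4418 -0.0007]
mass_small 0.18 [166.  15. 214.  62.] [ 0.6145 -0.1751]
wheel 0.88 [166.  17. 214.  63.] [ 0.6169 -0.1712]
spool 0.63 [275. 140. 310. 181.] [0.47   0.1791]
spool 0.49 [269.  15. 352. 104.] [0.5898 0.1613]
spindle 0.91 [166. 132. 218. 191.] [0.463  0.3151]
block_large 0.92 [270.  15. 352. 102.] [0.5954 0.155 ]
block_small 0.9 [142.   9. 219.  88.] [0.6077 0.3203]
stopclock 0.98 [412.  15. 469.  65.] [ 0.618  -0.0087]
5.1583
```

View pics/s0.png

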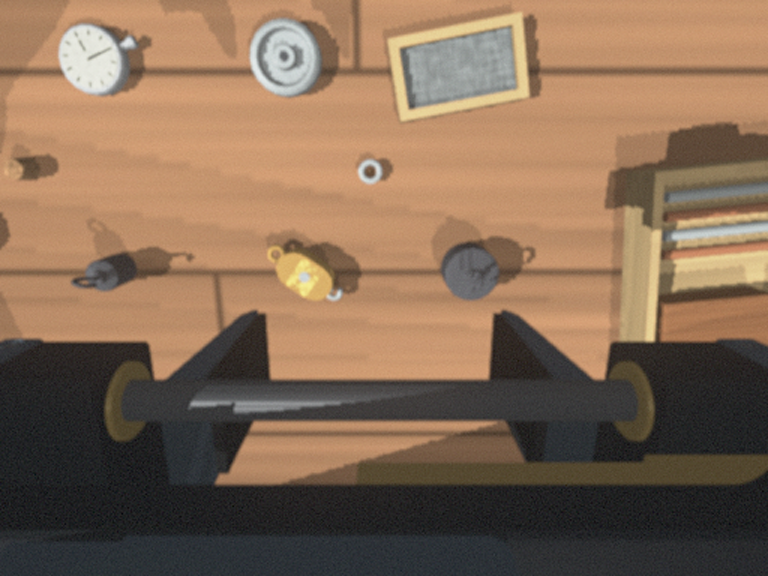

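View pics/s1.png

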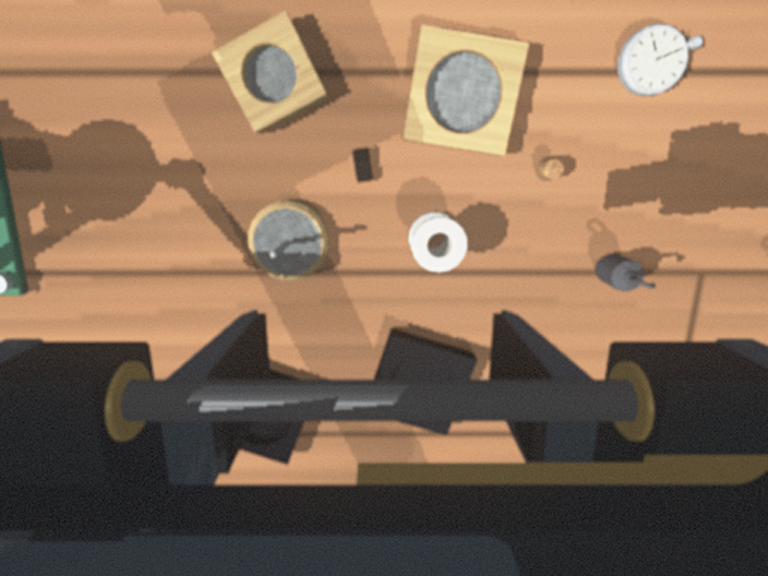

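Wrist views: the tray, pulley, both masses, both blocks, spindle and spool are all clear. Next I'll fit poses from corner and edge points and check them with overlays.

```bash
cat > fit.py <<'E'
from h import *
import pickle,json
S=[pickle.load(open(f"s{i}.pkl","rb")) for i in (0,1)]
def dr(i,U,V,z): return ray(S[i],(U+.5)/1.5-.5,(V+.5)/1.5-.5,z)
est={}
def rect(i,pts,z,n):
    P=np.array([dr(i,*q,z) for q in pts]); c=P.mean(0); a=(P[1]-P[0])+(P[2]-P[3])
    print(n,c.round(4),np.degrees(np.arctan2(a[1],a[0])).round(1),[np.linalg.norm(P[k]-P[k-1]).round(4) for k in range(4)])
    return [*c,np.arctan2(a[1],a[0])]
est["cradle"]=rect(0,[(388,40),(522,12),(530,98),(401,122)],.016,"cradle")
est["block_large"]=rect(1,[(423,24),(529,42),(506,155),(403,137)],.02,"bl")
est["block_small"]=rect(1,[(213,55),(287,12),(327,93),(257,131)],.02,"bs")
e,h=dr(0,275,254,.013),dr(0,335,295,.013); a=e-h
est["pulley"]=[*dr(0,304.5,274,.026),np.arctan2(a[1],a[0])]; print("pulley",est["pulley"],(e+h)/2,np.linalg.norm(a))
est["mass_large"]=[.4351,-.335,0]; est["mass_small"]=[.4418,0,0]
est["spool"]=[*dr(1,438.5,242,.048),0]; est["spindle"]=[.4675,.313,0]
E
cat > ov.py <<'E'
from fit import *
import sys
est.update(json.load(open("over.json"))) if len(sys.argv)>1 else None
t=np.linspace(0,2*np.pi,60)
def circ(rad,z): return [np.c_[rad*np.cos(t),rad*np.sin(t),0*t+z]]
def rc(a,b,z): return [np.array([[a,b,z],[-a,b,z],[-a,-b,z],[a,-b,z],[a,b,z]])/1.]
M=dict(mass_large=circ(.025,0)+circ(.025,.036),mass_small=circ(.015,0)+circ(.015,.038),spool=circ(.024,0)+circ(.024,.048)+circ(.011,.048),
 pulley=rc(.028,.017,.026)+[np.array([[-.04,0,.013],[.04,0,.013]])],block_large=rc(.045,.045,.02)+circ(.033,.02),block_small=rc(.035,.035,.02)+circ(.023,.02),
 spindle=circ(.038,.014)+circ(.038,0)+[np.array([[0,0,.014],[0,0,.072]])],cradle=rc(.056,.033,.016)+rc(.048,.025,.016))
for i in (0,1):
    im=cv2.resize(S[i]["frame"],None,fx=3,fy=3,interpolation=cv2.INTER_CUBIC)
    for n,(x,y,a) in est.items():
        for L in M[n]:
            X=L.copy(); X[:,0]=x+L[:,0]*np.cos(a)-L[:,1]*np.sin(a); X[:,1]=y+L[:,0]*np.sin(a)+L[:,1]*np.cos(a)
            cv2.polylines(im,[np.round((proj(S[i],X)+.5)*3-.5).astype(int)],False,(0,0,255),1)
    lo=(0,60)[0]
    x0=[60,400][0] if i==0 else 400
    cv2.imwrite(f"pics/ov{i}.png",cv2.resize(im[0:620,(100 if i==0 else 400):(100 if i==0 else 400)+1000],(800,496)))
E
python3 ov.py
```

```text
cradle [ 0.6105 -0.3185] -79.8 [np.float64(0.0655), np.float64(0.1118), np.float64(0.0668), np.float64(0.1123)]
bl [0.593  0.1569] -99.2 [np.float64(0.0892), np.float64(0.0889), np.float64(0.0905), np.float64(0.092)]
bs [0.6071 0.3207] -63.6 [np.float64(0.0681), np.float64(0.0708), np.float64(0.0684), np.float64(0.0688)]
pulley [np.float64(0.43471753608342506), np.float64(-0.18049048096313947), np.float64(0.9406263099183171)] [ 0.43078534 -0.17903672] 0.06889101743212114
```

View pics/ov0.png

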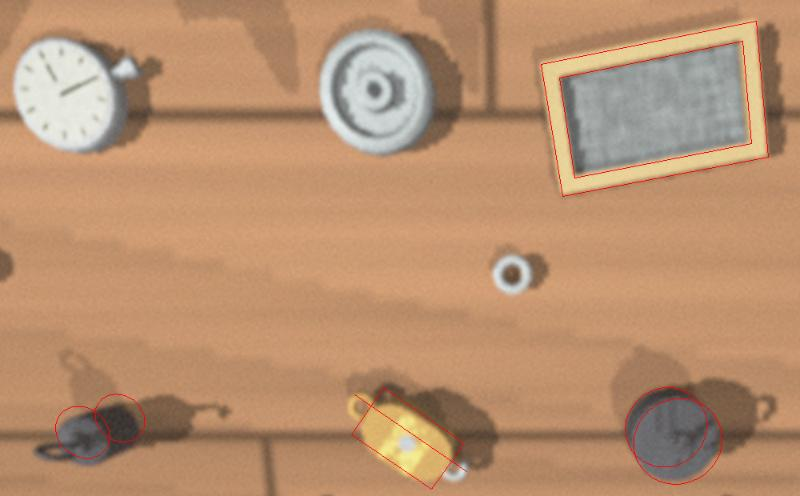

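View pics/ov1.png

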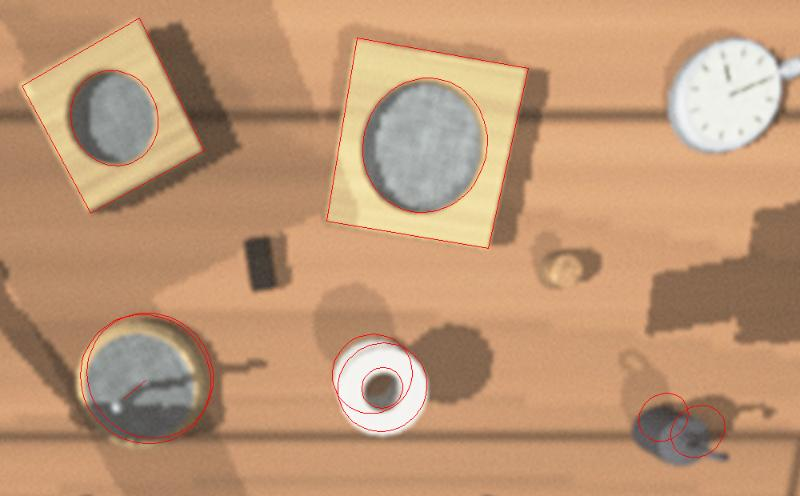

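```bash
cat > over.json <<'E'
{"mass_small":[0.4365,0.002,0],"mass_large":[0.4345,-0.335,0],"pulley":[0.4325,-0.180,0.94],"spindle":[0.4665,0.315,0]}
E
python3 ov.py 1; python3 -c "from fit import *;print(est['spool'])"
```

```text
cradle [ 0.6105 -0.3185] -79.8 [np.float64(0.0655), np.float64(0.1118), np.float64(0.0668), np.float64(0.1123)]
bl [0.593  0.1569] -99.2 [np.float64(0.0892), np.float64(0.0889), np.float64(0.0905), np.float64(0.092)]
bs [0.6071 0.3207] -63.6 [np.float64(0.0681), np.float64(0.0708), np.float64(0.0684), np.float64(0.0688)]
pulley [np.float64(0.43471753608342506), np.float64(-0.18049048096313947), np.float64(0.9406263099183171)] [ 0.43078534 -0.17903672] 0.06889101743212114
cradle [ 0.6105 -0.3185] -79.8 [np.float64(0.0655), np.float64(0.1118), np.float64(0.0668), np.float64(0.1123)]
bl [0.593  0.1569] -99.2 [np.float64(0.0892), np.float64(0.0889), np.float64(0.0905), np.float64(0.092)]
bs [0.6071 0.3207] -63.6 [np.float64(0.0681), np.float64(0.0708), np.float64(0.0684), np.float64(0.0688)]
pulley [np.float64(0.43471753608342506), np.float64(-0.18049048096313947), np.float64(0.9406263099183171)] [ 0.43078534 -0.17903672] 0.06889101743212114
[np.float64(0.4687280987679942), np.float64(0.17905589739870195), 0]
```

View pics/ov0.png

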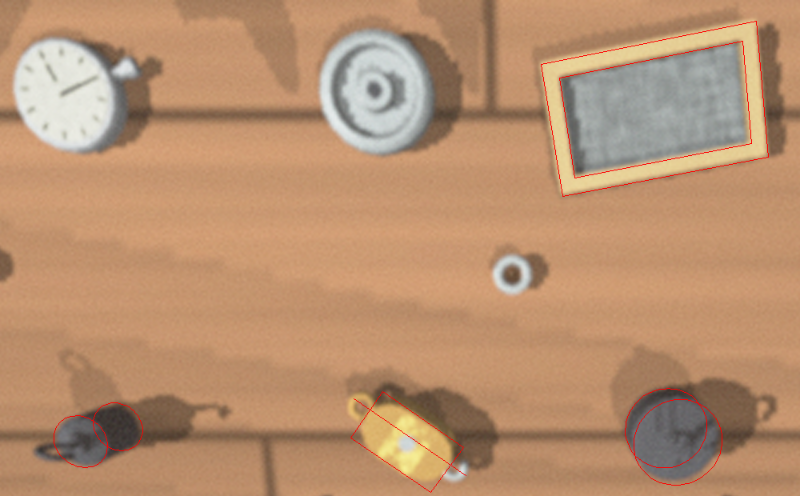

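View pics/ov1.png

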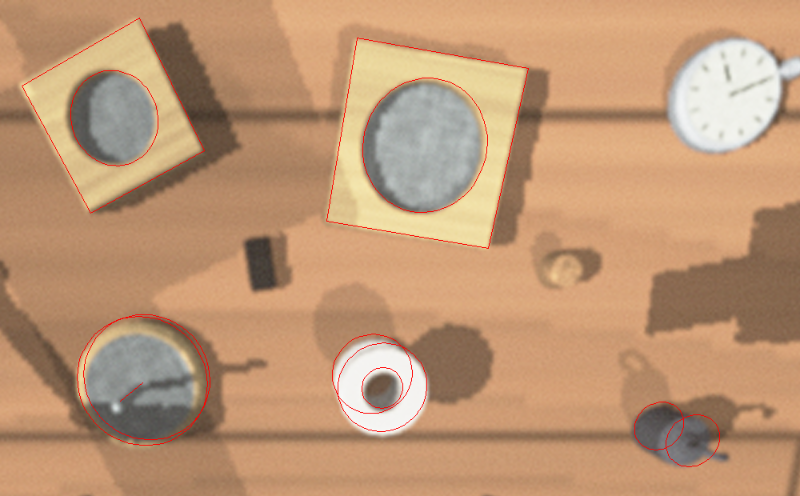

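Fits agree with the picture. Starting with the small mass.

```bash
cat >> h.py <<'E'
EST=dict(mass_small=(.4365,.002),mass_large=(.4345,-.335),pulley=(.4325,-.180),spool=(.468,.179),
 block_small=(.6071,.3207),block_large=(.593,.1569),spindle=(.4665,.315),cradle=(.6105,-.3185))
def pick(xy,yaw,h,squeeze=25,up=.17):
    o=[np.pi,0,yaw]
    r.movep([*xy,up],o)
    r.move_straight([*xy,h+.04],feed=.2)
    hit=r.move_straight([*xy,h],feed=.08,contact_N=6); 
    if hit:
        print("HIT on approach",r.observe()["eef_pos"],r.observe()["wrist_force"]); return False
    r.clamp(squeeze); r.sleep(.2)
    s=r.observe(); print("gap mm",s["finger_gap"]*91,"eef",s["eef_pos"].round(4) if hasattr(s["eef_pos"],"round") else s["eef_pos"])
    r.move_straight([*xy,up],feed=.15); r.sleep(.1)
    s=r.observe(); print("lifted gap",s["finger_gap"]*91,"F",np.round(s["wrist_force"],1),"t",s["time_s"]); return True
def over(xy,yaw,up=.17):
    r.movep([*xy,up],[np.pi,0,yaw])
def place(xy,yaw,h,near=.015):
    r.move_straight([*xy,h+near],feed=.15)
    hit=r.move_straight([*xy,h-.002],feed=.03,contact_N=2.5)
    s=r.observe(); print("placed hit",hit,"z",s["eef_pos"][2],"want",h,"F",np.round(s["wrist_force"],1))
E
python3 - <<'E'
from h import *
Q=-np.pi/2
if pick(EST["mass_small"],Q,.026): 
    over(EST["block_small"],Q)
    see("side","a1"); see("wrist","a2")
E
```

```text
gap mm 29.039495072032253 eef [0.4365 0.0021 0.026 ]
lifted gap 28.96285392782187 F [-0.2  0.2 -3.5] t 9.8333
```

```bash
cd pics; python3 -c "
import cv2,numpy as np
a=cv2.imread('a1.png');b=cv2.imread('a2.png')
cv2.imwrite('a12.png',cv2.resize(np.vstack([a[100:,:],b[:400]]),(660,590)))"
```

```text
(no output)
```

View pics/a12.png

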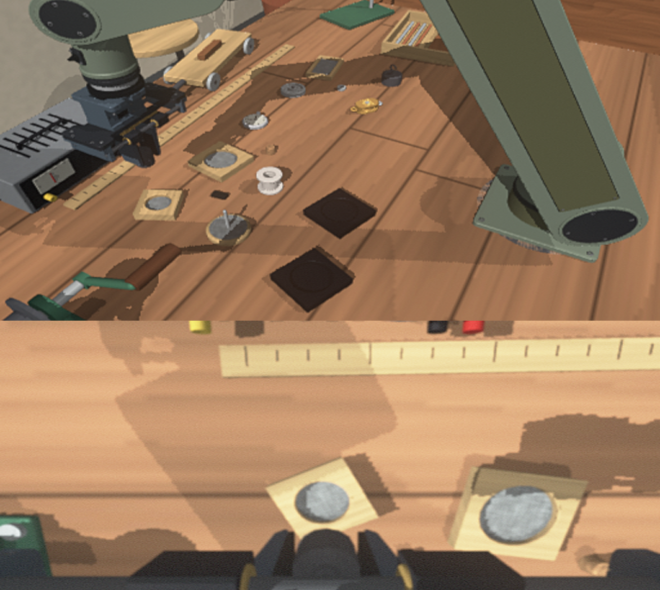

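The small mass is gripped (gap 29 mm) and sits above its block at about (322,500) in the lower half of the picture. Placing it.

```bash
python3 - <<'E'
from h import *
Q=-np.pi/2
place(EST["block_small"],Q,.036)
r.open_gripper(); r.sleep(.1); xy=EST["block_small"]
r.move_straight([*xy,.13],feed=.2)
if pick(EST["mass_large"],Q,.026,35,.17):
    see("wrist","b2")
p=see("side","b1")
print(r.observe()["time_s"])
E
```

```text
placed hit True z 0.0358988016219004 want 0.036 F [-0.1  1.4  3.8]
gap mm 48.36882316496976 eef [ 0.4345 -0.3351  0.0261]
lifted gap 48.80089012917666 F [ 1.3 -0.9 -3.5] t 20.3667
20.4667
```

View pics/b1.png

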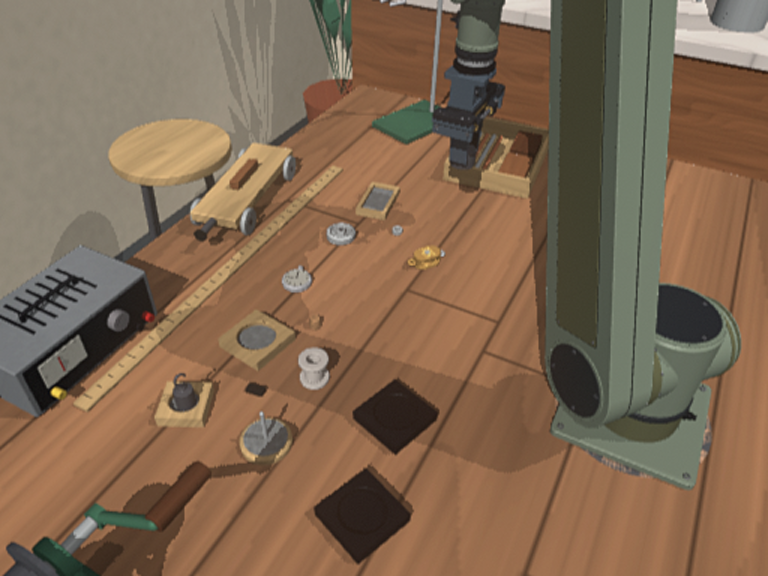

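View pics/b2.png

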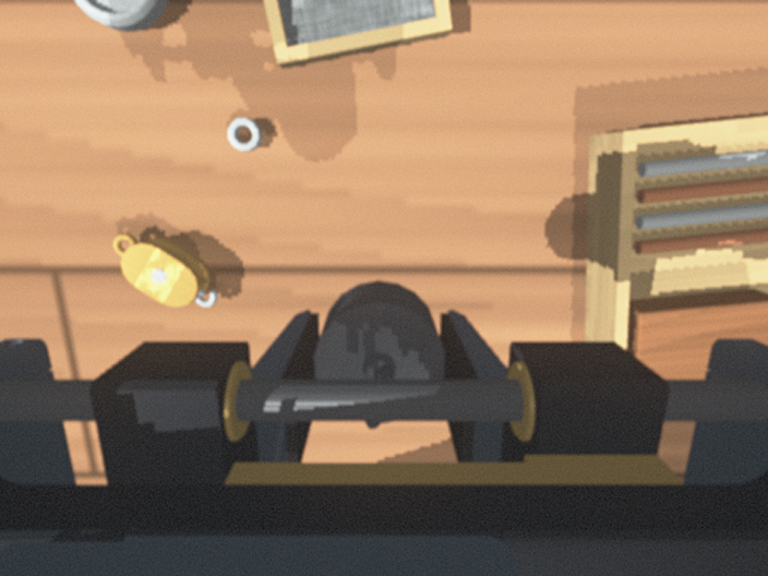

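The small mass stands hook up in its well at (182,398) in the side view, and the large mass is held. Placing it, then fetching the spool.

```bash
python3 - <<'E'
from h import *
Q=-np.pi/2
xy=EST["block_large"]
over(xy,Q); s=r.observe(); print(np.round(s["wrist_force"],1),s["finger_gap"]*91)
place(xy,Q,.036)
r.open_gripper(); r.sleep(.1)
r.move_straight([*xy,.13],feed=.2)
if pick(EST["spool"],Q,.039,15,.17):
    see("wrist","c2")
p=see("side","c1")
print(r.observe()["time_s"])
E
```

```text
[ 0.2 -0.5 -4.6] 48.48421490264029
placed hit True z 0.036056822633758014 want 0.036 F [-0.2 -0.1  4.3]
gap mm 47.201631181969944 eef [0.468 0.179 0.039]
lifted gap 47.36723307849047 F [-0.3 -0.  -1.5] t 29.225
29.325
```

View pics/c1.png

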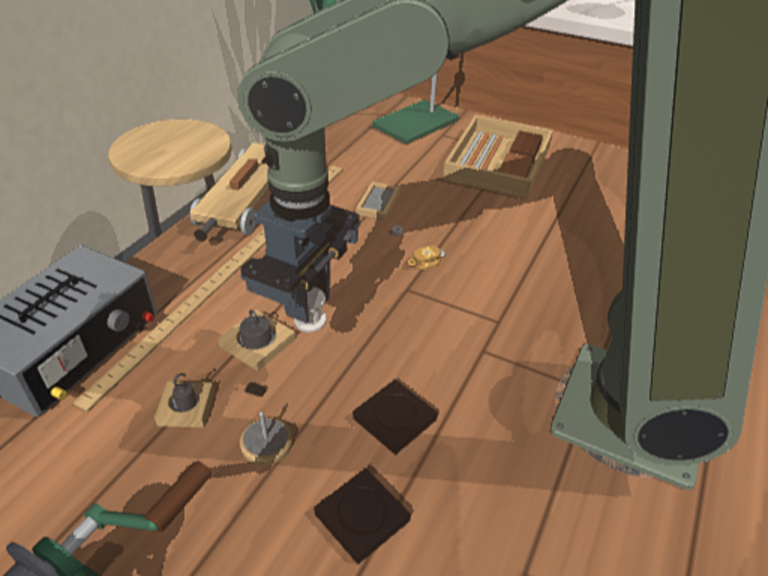

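View pics/c2.png

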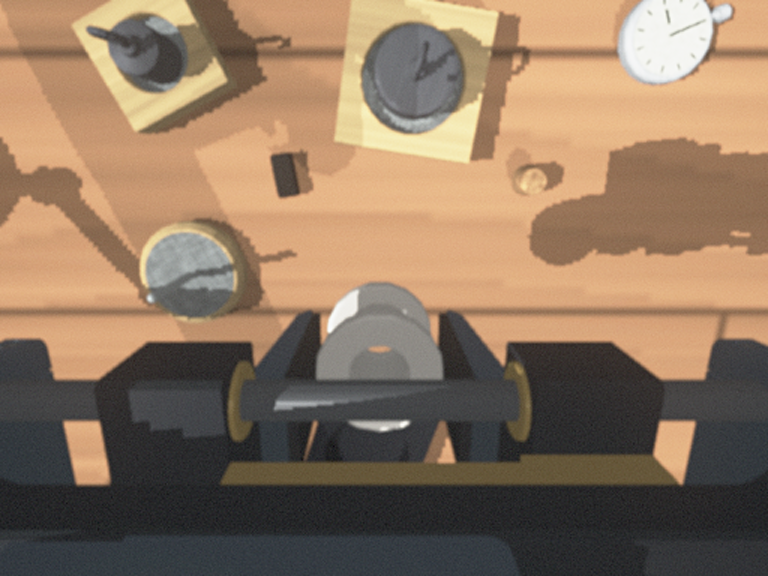

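Both masses stand in their wells, at (150,52) and (412,77) in the wrist view, and the spool is held. Lowering it over the rod with a contact guard.

```bash
python3 - <<'E'
from h import *
Q=-np.pi/2
xy=EST["spindle"]
over(xy,Q,.175); r.sleep(.1)
see("side","d0")
hit=r.move_straight([*xy,.068],feed=.08,contact_N=4)
s=r.observe(); print("hit",hit,s["eef_pos"][2])
see("side","d1"); see("wrist","d2")
if not hit: place(xy,Q,.053)
see("side","d3"); print(r.observe()["time_s"])
E
cd pics; python3 -c "
import cv2,numpy as np
a=[cv2.imread(f'd{i}.png') for i in (0,1,3)]
cv2.imwrite('d13.png',np.hstack([cv2.resize(x[250:490,140:340],(266,320)) for x in a]))"
```

```text
hit False 0.06856268886775972
placed hit True z 0.05282597639054444 want 0.053 F [-0.4  0.3  3.1]
32.4667
```

View pics/d13.png

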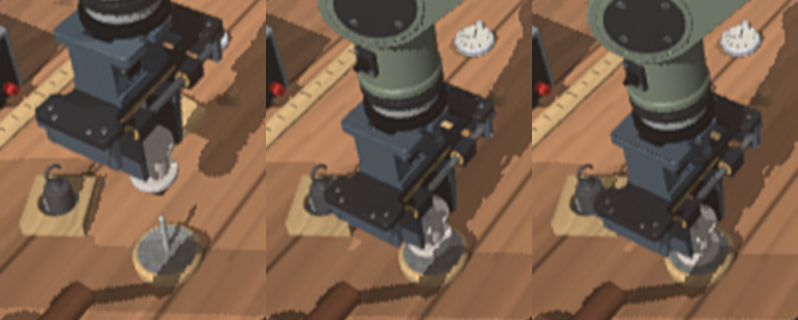

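The spool touched down at the expected height. Releasing it and fetching the pulley.

```bash
python3 - <<'E'
from h import *
xy=EST["spindle"]
r.open_gripper(); r.sleep(.1); r.move_straight([*xy,.16],feed=.15)
yaw=.94-np.pi/2
if pick(EST["pulley"],yaw,.023,25,.17): pass
see("wrist","e2"); see("side","e1"); print(r.observe()["time_s"])
E
```

```text
gap mm 33.81317820301507 eef [ 0.4325 -0.18    0.023 ]
lifted gap 33.97545500578862 F [-0.6  0.3 -2.5] t 39.725
39.825
```

View pics/e1.png

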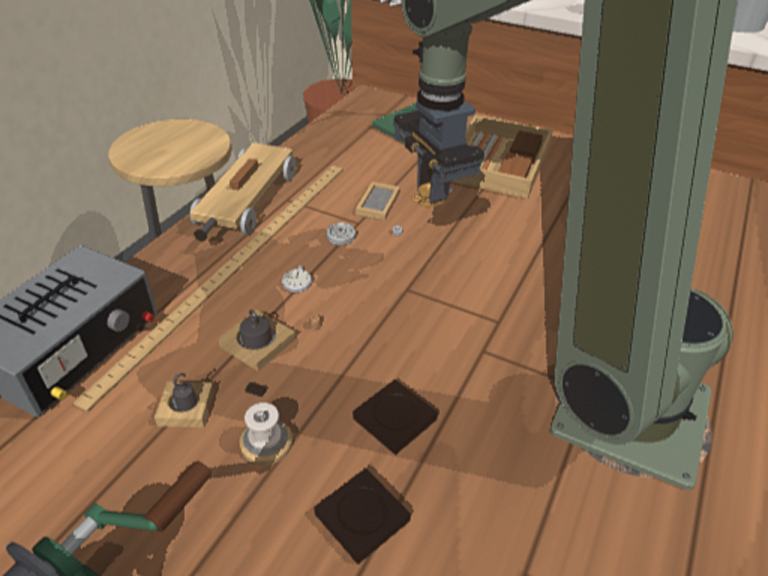

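View pics/e2.png

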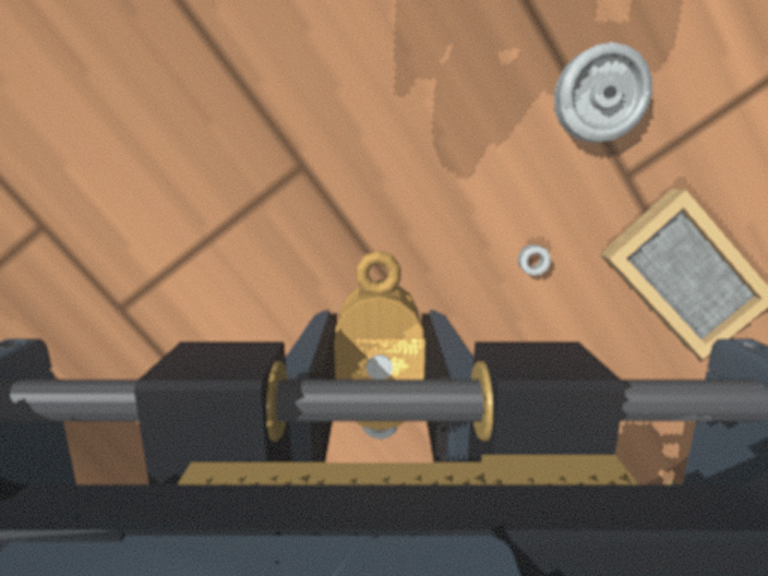

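The spool stands on its foot with the rod tip showing, at (262,425) in the side view. The pulley is held straight, eye forward. I'll measure its lengthwise offset in the grip before placing.

```bash
python3 - <<'E'
from h import *
p=optics.read_camera("wrist"); s=r.observe(); e=np.array(s["eef_pos"])
yaw=.94-np.pi/2; ax=np.array([np.cos(.94),np.sin(.94)])
f=lambda U,V,z:(ray(p,(U+.5)/1.5-.5,(V+.5)/1.5-.5,z)-e[:2])
for nm,U,V,dz in (("pin",379,367,.003),("eye far edge",379,252,-.010)):
    d=f(U,V,e[2]+dz); print(nm,"along",d@ax,"across",d@np.array([-ax[1],ax[0]]))
y2=np.radians(100.2)-np.pi/2; xy=EST["cradle"]
over(xy,y2,.17); r.sleep(.2); see("wrist","f2"); print(r.observe()["time_s"],y2)
E
```

```text
pin along -0.0006024270076916187 across 0.0007001213901982118
eye far edge along 0.0413685816250504 across 0.000662569678008347
41.025 0.17802358370342164
```

View pics/f2.png

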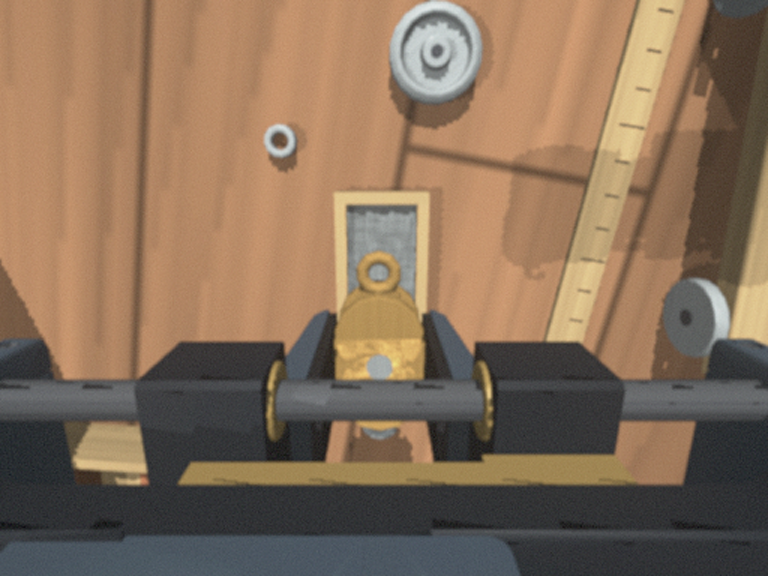

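Grip offset is under 1 mm, and the pulley lines up with the tray at (381,250). Placing it.

```bash
python3 - <<'E'
from h import *
y2=np.radians(100.2)-np.pi/2; xy=EST["cradle"]
place(xy,y2,.031)
r.open_gripper(); r.sleep(.1); r.move_straight([*xy,.15],feed=.15)
r.movep([.50,-.30,.27],[np.pi,0,-np.pi/2]); r.sleep(.2); see("wrist","g1")
r.movep([.46,.23,.27],[np.pi,0,-np.pi/2]); r.sleep(.2); see("wrist","g2")
r.movep([.35,-.1,.35],[np.pi,0,-np.pi/2]); r.sleep(.2); see("side","g3")
p=see("top","g4"); print(r.observe()["time_s"])
for n in("wheel","stopclock"):
    e=spotter.recognise(n,p)
    if e: print(n,np.round(e[0]["extent"],1))
E
```

```text
placed hit True z 0.03079460969588487 want 0.031 F [-0.4  0.5  4.4]
50.0917
wheel [315.1 129.7 334.7 150.6]
stopclock [256.2 129.6 276.6 151.9]
```

View pics/g1.png

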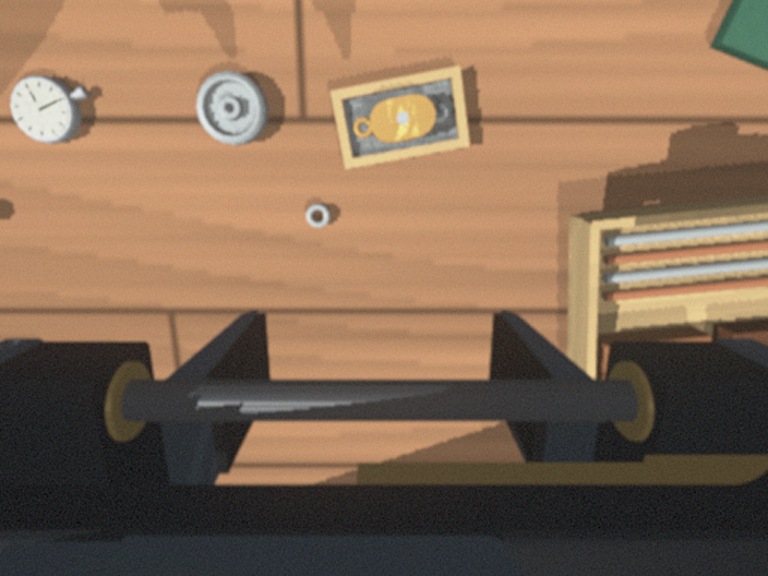

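View pics/g2.png

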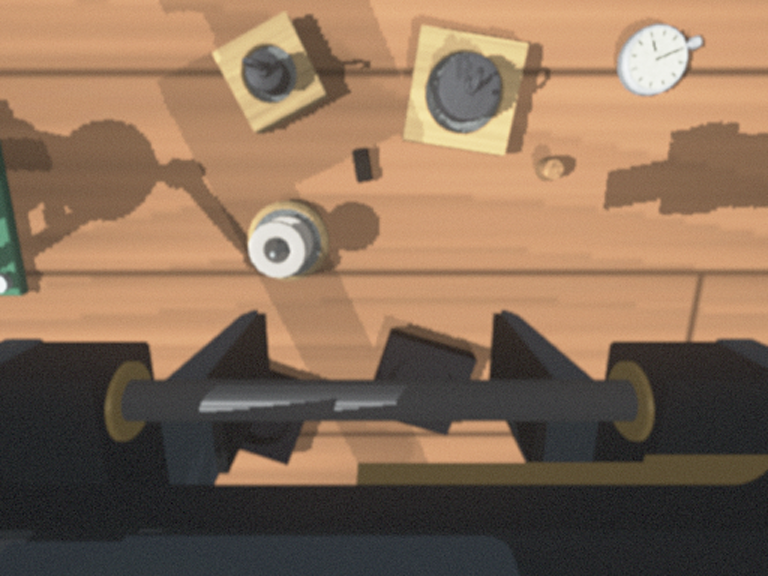

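View pics/g3.png

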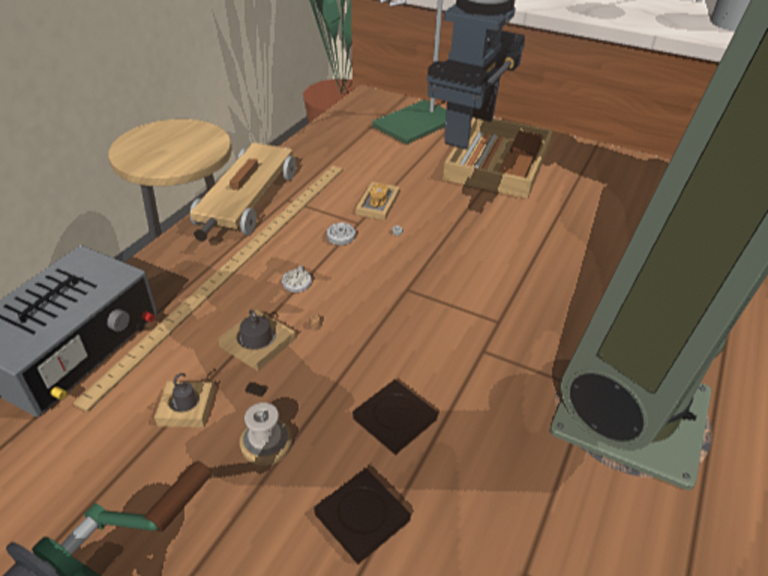

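All four pieces are seated: the pulley is flat in the tray at (402,117) in g1, the masses are in their wells, and the rod is centred in the spool's bore at (277,249) in g2. The wheel and stop-clock haven't moved. Handing in.

```bash
python3 -c "
from h import *
print(job.close_job())"
```

```text
the job is handed in; nothing more can be done
None
```

All four pieces are back in their own holders and the job is handed in after about 50 s of the 96 s allowed. No verdict is reported.

- **Placing:** I found the pieces in the wrist pictures and placed the small mass, large mass, spool and pulley in turn. Each was lowered until it touched and let go within 0.3 mm of its expected height.
- **Last pictures:** Both masses stand hook up in their wells. The spool is on its foot with the rod centred in the bore, and the pulley lies flat and lengthways in the tray. The gripper was clear of everything.
- **Bystanders:** The detection box for the wheel moved about 1 pixel or less. The stop-clock's shifted by about 2 pixels (roughly 5 mm) on one edge, within what the detector gets wrong.
- **Not checked:** I judged the final centring by eye in the pictures, not with a fresh numerical fit. No check failed. The wrist force read while lifting was rough: about 3.5 N for each mass, where about 2 N and 5 N were expected.

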